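# Stop the counting scale rocking, then weigh a coupling

## Task

The parts-counting scale on the glass counter rocks, because its left front levelling screw has been run up and that foot hangs clear of the glass. Turn that screw down by its black knob until all four feet take a fair share of the weight, none only just touching, without bearing down on the scale, lifting it or dragging it about. Once it stands firm, gently stand the brass quick coupling upright in the middle of the pan and let go, leaving the other goods alone.

Things in the scene. Friction and masses are not known exactly. Their poses are not given: they have to be found in the camera images.
- scale: White counting scale, about 4.5 kg, loose on the glass counter; housing 235 x 196 mm, 60 mm high. Origin at counter level under its middle; x to its rear, y to the left of one facing its keypad, z up. Feet: front ones 105 mm before the origin, 155 mm to either side, on hand screws; rear ones 105 mm behind, 125 mm to either side, locked.
- pan: Flat steel weighing pan fixed on the scale, 166 x 206 x 5 mm, its top 72 mm above counter level. Origin in the middle of its underside. More than 25 N on it harms the load cell.
- pan_middle (a point): Middle of the pan's top face, 30 mm behind the scale's origin.
- left_knob (a point): Centre of the left front screw's black fluted knob: upright axis, 33 mm across, 29 mm tall, its top 14 mm above this point, 20 mm or more clear below; housing 57 mm from the axis. Clockwise from above moves knob and foot down together, 1.27 mm a radian (8 mm a turn). Stays where left (0.03 N m, more under load). Starts 1.5 to 4.7 rad short of right, depending on how the right screw is set.
- left_foot: Rubber-soled foot, 29 mm across, one piece with the left front screw; clear of the glass at first. Origin mid-sole. Once it touches, the knob stays at its height and more turning lifts the scale's corner. The frame twists a little: from first touch a further 1.0 to 1.3 rad (about a fifth of a turn) gives it its share, some 6 N; twice that unloads the right front foot. Over 22 N harms it.
- right_foot: Same foot on the right front screw, already set; leave it. Origin in the middle of its sole. Its fair share is also some 6 N. (Either knob, when gripped and pushed down with its foot on the glass, yields to the tool about 0.05 mm a newton.)
- rear_left_foot: The left rear foot, locked by a nut. Origin in the middle of its sole. Its fair share is some 16 N.
- rear_right_foot: The right rear foot, locked by a nut. Origin in the middle of its sole. Its fair share is some 16 N.
- coupling: Brass quick coupling, 34 mm across, 52 mm tall, 0.16 kg, with a hexagon collar, standing upright on the red-framed counter (whose top is 5 mm higher than the glass counter). Origin in the middle of its underside, z up.
- nut: Hexagon nut lying on the glass counter, 24 x 28 x 14 mm; leave it. Origin in the middle of its underside.
- carton: Upright carton on the glass counter to the left of the scale, 50 x 60 x 90 mm; leave it. Origin in the middle of its underside.

How it is judged:
On the way, in this order (a step that is already met when the one before it is completed fails the run):
1. all four feet carry the scale, with the fingers off it (contact force between each of left_foot, right_foot, rear_left_foot, rear_right_foot and anything else above 3.5 N and contact force between the fingers and scale below 0.05 N), for 0.3 s.
2. the coupling stands on the pan (contact force between coupling and pan above 0.8 N), for 0.2 s.
At the end, for the whole second after the job is handed in: Every foot presses on the glass with over 3.5 N, the scale is at rest and level to 1.4 degrees, and the coupling stands upright and released on the pan, within 30 mm of its middle (contact force between each of left_foot, right_foot, rear_left_foot, rear_right_foot and anything else above 3.5 N and contact force between coupling and pan above 0.8 N and horizontal distance between coupling and pan_middle below 0.03 m and angle between coupling's own z axis and vertical below 0.1 rad and linear speed of coupling below 0.02 m/s and angle between scale's own z axis and vertical below 0.025 rad and linear speed of scale below 0.01 m/s); the robot touches nothing.
It fails at once if a front foot is borne down on with over 22 N (contact force between any of left_foot, right_foot and anything else above 22 N).
It fails at once if the pan is struck or pressed with over 25 N (contact force between pan and anything else above 25 N).
It fails at once if the scale is tipped by over 2 degrees (angle between scale's own z axis and vertical above 0.035 rad).
It fails at once if the scale is dragged or lifted by over 30 mm (distance of scale from where it was at the start of the episode above 0.03 m).
It fails at once if another loose thing is shifted by over 30 mm (distance of any of nut, carton from where it was at the start of the episode above 0.03 m).
It also fails if it takes over 72 s, if anything falls off the work surface, if the arm or the gripper's body presses on something with over 40 N, if the wrist force passes 120 N, or if a joint passes its speed limit or range.

## Robot

A 6-joint arm with a two-finger parallel gripper is mounted at the origin on a cart in front of the work surface, level with it; the furniture and walls round the work are solid. World frame = base frame: x ahead of the robot, y to its left, z up, the work surface at z = 0. Lengths are in m, angles in rad, forces in N, time in s.
With the tool pointing down it reaches from about 0.15 to 0.775 m from the base axis. Payload 6.1 kg.
Tool frame: the origin (TCP) lies between the finger pads; the fingertips stand 8 mm ahead of it and the grasp point (between the pads) lies 11 mm behind it; z points along the fingers, y is the line along which they close (so a half turn about z gives the same grasp; the last joint's range is limited). The gripper opens to 85 mm and grips with 20 to 120 N. Pads are 22 mm wide; open, the fingers measure 114 mm over their backs; the gripper's body (76 mm by 85 mm) begins 54 mm behind the grasp point. The pads swing forward as they close: fully open they stand 13 mm farther back than shut.
Start: joints at [1.188, 0.126, -0.04, 1.405, 0, 1.571], TCP at [0.196, 0.487, 0.2] pointing down, gripper open.
Joint ranges: [-2.72, 2.72], [-0.95, 1.95], [-1.27, 1.35], [-1.78, 2.02], [-1.46, 1.47], [-3.14, 3.14]. Speed limits (rad/s): [2.39, 2.39, 3.01, 3.14, 3.14, 3.14].

## Interface

Orientations are given as a rotation vector (axis times angle).
In Python, from cell import bot, optics gives the robot as it stands.
- The arm moves only by the tool send_rows, never from a script. Its argument "increments" is a list of rows, each a list of 7 numbers: the shift along the tool's x, y, z as a fraction of full scale, then the turn, a rotation vector about the tool's x, y, z as a fraction of full scale, then the opening, from 0 (shut) to 1 (fully open). A call has 1 to 10 rows; each row is the pose to reach, as a shift and turn from the pose commanded when the call began, along the tool's axes at that moment; what a row does not reach only later rows make up. Full scale, the value 1, is 0.75 m for a shift and 1.5 rad for a turn. A row lasts 1/10 s, in which the tool goes at most 50 mm and 8.59 degrees, less where a joint would pass 70% of its speed; a pose out of reach is approached as far as the arm can. A call with a number of a shift or a turn outside -1 to 1 is refused whole. A call with a gripper value outside its range is refused whole. The fingers move at their own pace and stop on an object; "force" is the grip in N (left out, the last holds). Time passes only in rows, so rows that repeat a pose let the fingers close. It gives the time, the measured TCP pose, the force, the opening and the grip force at its end, in the units of the state.
- bot.get_state(): the state, without advancing time (a new reading comes with each control period).
- optics.camera(name): name is "scene" or "side" or "wrist"; returns (picture, depth): 420x560x3 uint8, red, green, blue; 420x560 float32, m along the optical axis (not along the pixel's ray), 0 where there is no reading.
- optics.camera_model(name): a dict with "fov_y" (degrees; the focal length in pixels is half the picture's height over the tangent of half this angle, whatever the lens; pixels are square), "cx", "cy" (the principal point, pixels), "k1" (the pictures are not rectified: a ray, as slopes to the right and down, at radius r is drawn at 1 + k1 r^2 times it, then the intrinsics apply), "rvec" (rotation vector, rad) and "tvec" (3), from world to camera coordinates, as OpenCV has them; the wrist camera has in their place "mount" (4x4, takes a point from camera to tool coordinates, whose origin is the TCP and whose axes are the flange's). Camera axes: x right, y down, z forward; pixel columns grow to the right and rows downward; lengths in m; the calibration is good to about 2 mm. A picture is of the moment at which its call begins: read the wrist's pose just before it. camera_model takes no time and is no camera call.
- bot.hand_in(): hands the job in; it is judged then, once.
The state is a dict: "t": time; "q": joint angles; "qd": joint speeds; "joint_torque": joint torques, N m; "position": TCP position; "tool_rot": TCP orientation; "wrist_force": force on the tool from outside, world axes, zero at the start; "moment": the same for the moment, N m; "gripper_width": finger opening in m; "grip_force": force on a finger pad.
Only numpy, scipy, OpenCV 4.12 (cv2) and the standard library are available. Lean on these libraries where they do the work, as an engineer would, in place of code of your own. Each camera call takes 0.05 s, during which the arm holds its last target. There are 200 camera calls.

## Working session

There is one attempt and no reset: what is moved stays moved. The work goes in short steps, Python scripts to look and compute and a tool call to move; the robot and the scene stay as the last step left them, time stands still between calls to the robot, and variables do not carry over. Pictures are saved under pics/ and viewed, at most 11 in all, crops included, and the job is handed in when it is done.

Besides the shell and the picture viewer there is one more tool, called after "Call:" as a command line: name --pt "numbers of a row" for each row, then --argument value for the rest. send_rows: Moves the arm, as the interface text tells. Shift numbers are shares of 0.75 m and turn numbers shares of 1.5 rad, none past 1 either way. Its arguments: {"type":"object","properties":{"increments":{"type":"array","items":{"type":"array","items":{"type":"number","minimum":-1,"maximum":1}}},"force":{"type":"number"}},"required":["increments"]}

```bash
mkdir -p pics; ls
cat > h.py <<'E'
import numpy as np, cv2
from cell import bot, optics
from scipy.spatial.transform import Rotation as R
def cam(n):
    s=bot.get_state(); im,d=optics.camera(n); m=optics.camera_model(n)
    f=210/np.tan(np.radians(m['fov_y'])/2)
    K=np.array([[f,0,m['cx']],[0,f,m['cy']],[0,0,1]])
    if 'mount' in m:
        T=np.eye(4);T[:3,:3]=R.from_rotvec(s['tool_rot']).as_matrix();T[:3,3]=s['position'];T=T@np.array(m['mount'])
    else:
        T=np.eye(4);r=R.from_rotvec(np.ravel(m['rvec'])).as_matrix();T[:3,:3]=r.T;T[:3,3]=-r.T@np.ravel(m['tvec'])
    return im,d,K,m['k1'],T
def rays(uv,K,k1):
    p=cv2.undistortPoints(np.array(uv,float).reshape(-1,1,2),K,np.array([k1,0,0,0.]))[:,0]
    return np.c_[p,np.ones(len(p))]
def plane(uv,z,K,k1,T):
    r=rays(uv,K,k1)@T[:3,:3].T; return T[:3,3]+r*((z-T[2,3])/r[:,2:])
def cloud(d,K,k1,T):
    v,u=np.mgrid[0:420,0:560]; r=rays(np.c_[u.ravel(),v.ravel()],K,k1)
    P=(r*d.reshape(-1,1))@T[:3,:3].T+T[:3,3]; P[d.ravel()==0]=np.nan
    return P.reshape(420,560,3)
def save(n,im): cv2.imwrite('pics/'+n+'.png',im[:,:,::-1])
E
python3 - <<'E'
from h import *
a,da,K,k,T=cam('scene');b,db,*_=cam('side');
c=np.vstack([a,b]); save('a',cv2.resize(c,(400*1,600)) if 0 else a); save('b',b)
np.savez('c0.npz',a=a,da=da,b=b,db=db)
print(optics.camera_model('scene'),optics.camera_model('side'),optics.camera_model('wrist'),bot.get_state())
E
```

```text
pics
{'fov_y': 53.01227434060854, 'cx': 281.41339197795327, 'cy': 206.47651346000077, 'k1': 0.00839438745628208, 'rvec': array([ 2.14287683, -1.04895267,  0.44606258]), 'tvec': array([-0.23876729,  0.41685985,  0.76830331])} {'fov_y': 54.30116263778327, 'cx': 283.58532382534884, 'cy': 213.2990635180697, 'k1': -0.006519547681465608, 'rvec': array([ 0.26433295, -2.60023577,  1.58790935]), 'tvec': array([0.53814777, 0.0811501 , 1.02811729])} {'fov_y': 69.20715494360981, 'cx': 279.90247772412295, 'cy': 212.8871512512885, 'k1': -0.049023242317484374, 'mount': array([[ 5.11055327e-04, -9.49074750e-01, -3.15050565e-01,
         8.14008165e-02],
       [ 9.99999818e-01,  3.83975550e-04,  4.65429209e-04,
        -5.15050618e-04],
       [-3.20755396e-04, -3.15050745e-01,  9.49074773e-01,
        -1.73779560e-01],
       [ 0.00000000e+00,  0.00000000e+00,  0.00000000e+00,
         1.00000000e+00]])} {'t': 0.1, 'q': array([ 1.18798123e+00,  1.26352290e-01, -4.05063621e-02,  1.40542514e+00,
       -5.25799029e-05,  1.57082799e+00]), 'qd': array([ 0.00130884, -0.00122607,  0.003665  , -0.00039991, -0.00039049,
        0.00044396]), 'joint_torque': array([ 1.22082562e-03, -4.36912501e+01,  3.53601766e+01,  1.39301206e-02,
        9.68966219e-05, -2.59813282e-05]), 'position': array([0.19596264, 0.48659933, 0.19918958]), 'tool_rot': array([-5.97664092e-01, -3.08398172e+00,  2.30938473e-03]), 'wrist_force': array([0.07596812, 0.16784579, 0.31220411]), 'moment': array([-0.01850994, -0.01522632, -0.00161633]), 'grip_force': 0.0, 'gripper_width': 0.08539127679010158}
```

View pics/a.png

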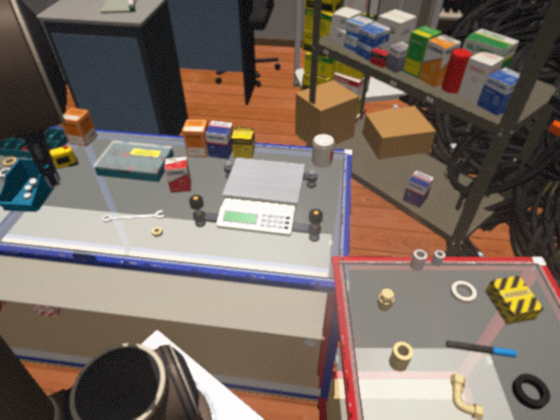

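View pics/b.png

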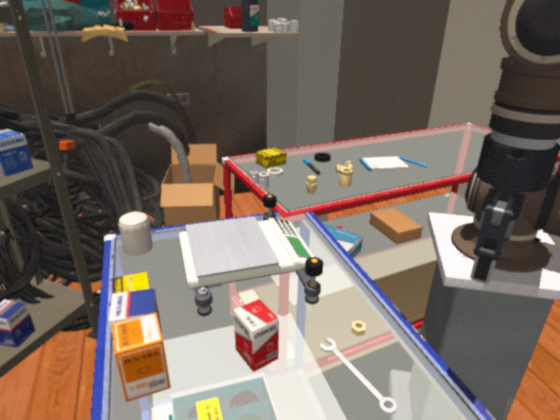

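The scene view shows the scale at about (260,200), the left knob at (196,201) and the right at (316,215). The carton is at (178,175) and the nut at (157,231). Brass candidates for the coupling are at (387,297) and (402,352). In the side view the left knob is at (314,266) and the right at (270,200).

Run:
```python
from h import *
z=np.load('c0.npz')
def setup(n):
    m=optics.camera_model(n);f=210/np.tan(np.radians(m['fov_y'])/2)
    r=R.from_rotvec(m['rvec']).as_matrix();T=np.eye(4);T[:3,:3]=r.T;T[:3,3]=-r.T@m['tvec']
    return np.array([[f,0,m['cx']],[0,f,m['cy']],[0,0,1]]),m['k1'],T
for n,i,pts in (('scene','a',dict(lk=(196,201),rk=(316,215),coup=(387,297),ring=(402,352),carton=(178,175),nut=(157,231),panmid=(264,180),glass=(200,240))),('side','b',dict(lk=(314,266),rk=(270,200),coup=(312,183),c2=(345,172),carton=(258,335),nut=(358,327),pan=(235,247),glass=(300,380)))):
    K,k,T=setup(n);P=cloud(z['d'+i],K,k,T);im=z[i]
    for q,(u,v) in pts.items(): print(n,q,P[v,u].round(4))
    hsv=cv2.cvtColor(im,cv2.COLOR_RGB2HSV)
    for q in('lk','rk'):
        u,v=pts[q];w=im[v-12:v+14,u-14:u+15].max(2)<50
        w=(w*255).astype(np.uint8)
        nn,l,st,ce=cv2.connectedComponentsWithStats(w)
        print(n,q,[(st[j].tolist(),(ce[j]+[u-14,v-12]).round(1).tolist()) for j in range(1,nn) if st[j,4]>25])
    # pan points by height
    X=P.reshape(-1,3);s=X[(abs(X[:,2]-.072)<.006)&(X[:,0]>.2)&(X[:,0]<.9)]
    print('pan-level',len(s),np.nanmin(s,0),np.nanmax(s,0)); 
    g=X[(abs(X[:,2])<.2)&(np.hypot(X[:,0],X[:,1])<.9)];print(np.histogram(g[:,2],40,(-.1,.1))[0])
sc=cv2.resize(np.hstack([z['a'][280:380,350:450],z['b'][130:230,270:370]]),(800,400),interpolation=cv2.INTER_CUBIC)
sc2=cv2.resize(np.hstack([z['a'][160:240,170:330],z['b'][180:310,180:340][:80*1]]),(800,200),interpolation=cv2.INTER_CUBIC)
save('c',np.vstack([sc,sc2]))
```

```text
scene lk [0.4214 0.2994 0.0993]
scene rk [0.5715 0.033  0.0943]
scene coup [ 0.49   -0.2115  0.0584]
scene ring [ 0.4175 -0.291   0.0191]
scene carton [0.4896 0.4506 0.0626]
scene nut [0.3388 0.3813 0.003 ]
scene panmid [0.617  0.238  0.0696]
scene glass [ 0.3895  0.2714 -0.0021]
scene lk []
scene rk []
pan-level 3584 [0.20088272 0.02176893 0.06600148] [0.8915472  0.93009323 0.07799574]
[    4     4     2     2     1     2     0     0     0     0     0     0
    11   206    86   244   430   430   607 19293 23263 16931  1154  1309
  1569   943   965  2450   915  1250  1421  1417   953   762  2644   363
   268   399   456   363]
side lk [0.4285 0.3288 0.0959]
side rk [0.5739 0.0563 0.0904]
side coup [ 0.4968 -0.1874  0.0435]
side c2 [ 0.4026 -0.2769  0.0539]
side carton [0.4925 0.5035 0.0755]
side nut [0.3363 0.3715 0.0025]
side pan [0.6041 0.2592 0.0711]
side glass [ 4.230e-01  5.094e-01 -3.000e-04]
side lk [([6, 6, 16, 16, 186], [313.3, 268.4])]
side rk [([8, 9, 12, 11, 95], [269.5, 201.7])]
pan-level 5121 [ 0.20229353 -2.35065091  0.06600945] [0.89392    0.60284735 0.07799727]
[  168   176   177   175   183   179   169   185   104     0     0     0
     0     8   168   322   489   517   532 32182 15381  3890  1468  1076
   583   580   579  4393  1051   938   917  1712   918   877  3935   942
   496  1168  1526  1736]
```

View pics/c.png

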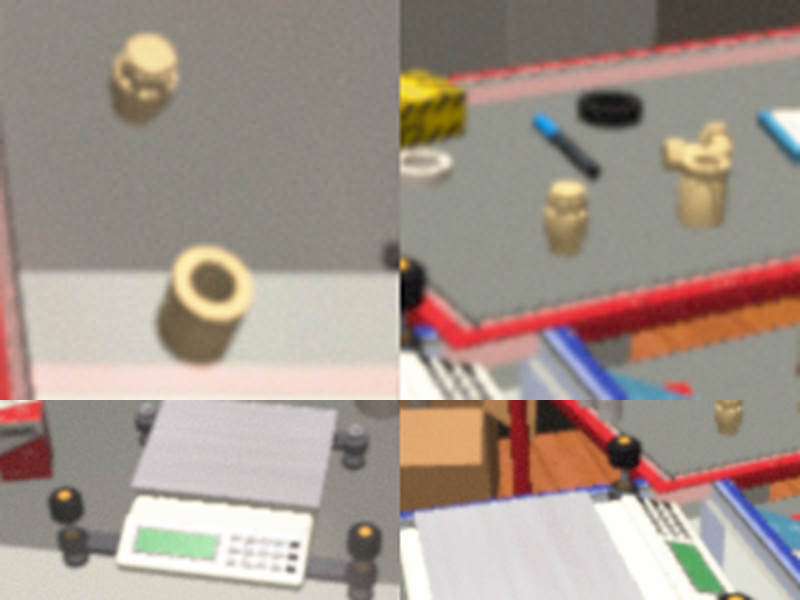

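Coupling is the hex-collared piece at (387,297), about (0.49, -0.20). The knobs come out 0.307 m apart against 0.310 m given, so the scale's yaw is about 0.5 rad. Now I'll move above the left knob for a close look, unwinding the wrist on the way.

Call:
send_rows --pt "-0.37 -0.1 0 0 0 -1 0.75" --pt "-0.37 -0.1 0 0 0 -1 0.75" --pt "-0.37 -0.1 0 0 0 -1 0.75" --pt "-0.37 -0.1 0 0 0 -1 0.75" --pt "-0.37 -0.1 0 0 0 -1 0.75" --pt "-0.37 -0.1 0 0 0 -1 0.75" --pt "-0.37 -0.1 0 0 0 -1 0.75" --pt "-0.37 -0.1 0 0 0 -1 0.75" --pt "-0.37 -0.1 0 0 0 -1 0.75" --pt "-0.37 -0.1 0 0 0 -1 0.75" --force 20

```text
t: 1.1
position: [0.4256, 0.3133, 0.1994]
tool_rot: [1.541, -2.736, 0.0]
wrist_force: [0.3, 0.2, 0.3]
gripper_width: 0.0641
grip_force: 0.0
```

Run:
```python
from h import *
print(bot.get_state())
im,d,K,k,T=cam('wrist');np.savez('w1.npz',im=im,d=d,K=K,k=k,T=T);save('w1',im)
```

```text
{'t': 1.1, 'q': array([ 6.34494652e-01,  1.33375944e-01, -3.20471331e-02,  1.40648524e+00,
        2.82303574e-05, -3.91168127e-01]), 'qd': array([ 7.07932650e-03, -1.77948386e-03, -7.72005799e-04, -1.18443162e-03,
        1.67660568e-04, -1.48654979e+00]), 'joint_torque': array([-3.48325074e-01, -4.39419401e+01,  3.53044832e+01,  4.36234754e-03,
       -1.13036530e-02,  1.56751134e+00]), 'position': array([0.42559059, 0.31325526, 0.19936439]), 'tool_rot': array([ 1.54086775e+00, -2.73648962e+00,  1.67911336e-04]), 'wrist_force': array([0.31921499, 0.22329261, 0.29944871]), 'moment': array([ 0.03982558,  0.00614028, -0.02366555]), 'grip_force': 0.0, 'gripper_width': 0.06410334437218139}
```

View pics/w1.png

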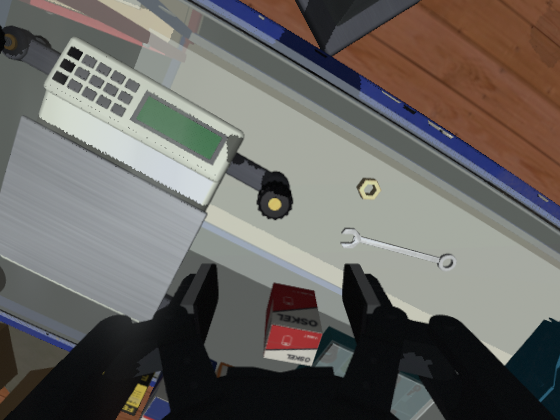

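The wrist view shows the knob with its orange cap at (274,204). The housing is to its left, the carton at (292,320) and the nut at (369,188).

Run:
```python
from h import *
z=np.load('w1.npz');im=z['im'];P=cloud(z['d'],z['K'],float(z['k']),z['T'])
h=cv2.cvtColor(im,cv2.COLOR_RGB2HSV);m=(h[...,0]>10)&(h[...,0]<30)&(h[...,1]>120)&(h[...,2]>120)
m[:180]=0;m[225:]=0;m[:,:250]=0;m[:,300:]=0
v,u=np.nonzero(m);print(u.mean(),v.mean(),len(u),np.median(P[m],0))
dk=P[185:225,255:295].reshape(-1,3);
top=dk[(dk[:,2]>.08)];print(len(top),np.percentile(top[:,2],[5,25,50,75,95]),(np.min(top,0)+np.max(top,0))/2,np.ptp(top,0))
zt=np.median(P[m],0)[2];print('ray',plane([[u.mean(),v.mean()]],zt,z['K'],float(z['k']),z['T']))
Q=P.reshape(-1,3);s=Q[abs(Q[:,2]-.072)<.004];s=s[(s[:,0]>.4)];print('pan z',np.median(s,0), 'right knob',P[42,15])
print('glass',np.median(P[150:170,330:350].reshape(-1,3),0),'carton',P[290,292],P[320,292])
```

```text
274.7604166666667 203.9375 96 [0.42954916 0.31164791 0.09849798]
1015 [0.09085625 0.09599673 0.09739908 0.0981902  0.09899942] [0.43009827 0.31033357 0.09032548] [0.03468702 0.03457205 0.02024582]
ray [[0.42973419 0.31162452 0.09849798]]
pan z [0.61358496 0.23603054 0.07167686] right knob [0.57315357 0.04389844 0.045774  ]
glass [nan nan nan] carton [0.4886101  0.45036046 0.01153243] [0.49094503 0.4495759  0.07473865]
```

Call:
send_rows --pt "0 -0.006 0.05 0 0 -1 0.72" --pt "0 -0.006 0.05 0 0 -1 0.72" --pt "0 -0.006 0.05 0 0 -1 0.72" --pt "0 -0.006 0.05 0 0 -1 0.72" --pt "0 -0.006 0.05 0 0 -1 0.72" --pt "0 -0.006 0.05 0 0 -1 0.72" --pt "0 -0.006 0.05 0 0 -1 0.72" --pt "0 -0.006 0.05 0 0 -1 0.72" --pt "0 -0.006 0.05 0 0 -1 0.72" --pt "0 -0.006 0.05 0 0 -1 0.72"

```text
t: 2.15
position: [0.4291, 0.3113, 0.162]
tool_rot: [2.992, -0.955, -0.001]
wrist_force: [-0.7, -0.3, -0.8]
gripper_width: 0.0613
grip_force: 0.0
```

Run:
```python
from h import *
im,d,K,k,T=cam('wrist');P=cloud(d,K,k,T)
s=bot.get_state();print(s['q'],s['position'],R.from_rotvec(s['tool_rot']).as_matrix().round(4).tolist())
h=cv2.cvtColor(im,cv2.COLOR_RGB2HSV);m=(h[...,0]>10)&(h[...,0]<30)&(h[...,1]>120)&(h[...,2]>120)&(abs(P[...,2]-.098)<.005)&(np.hypot(P[...,0]-.43,P[...,1]-.311)<.012)
v,u=np.nonzero(m);print(u.mean(),v.mean(),len(u),plane([[u.mean(),v.mean()]],.098,K,k,T))
dk=P[(np.hypot(P[...,0]-.43,P[...,1]-.311)<.022)&(P[...,2]>.09)];print((np.min(dk,0)+np.max(dk,0))/2,np.ptp(dk,0))
```

```text
[ 6.27660102e-01  1.38437107e-01 -1.07750412e-01  1.32538168e+00
  9.75985488e-06 -1.90176490e+00] [0.42908078 0.31131793 0.16200705] [[0.8184, -0.5746, -0.0006], [-0.5746, -0.8184, -0.0004], [-0.0003, 0.0007, -1.0]]
nan nan 0 [[nan nan nan]]
[0.4328744  0.30876205 0.19030371] [0.03819727 0.03909633 0.20050453]<stdin>:5: RuntimeWarning: Mean of empty slice.
  ret = ret.dtype.type(ret / rcount)
```

Call:
send_rows --pt "0 0 0.04 0 0 0 0.72" --pt "0 0 0.08 0 0 0 0.72" --pt "0 0 0.113 0 0 0 0.72" --pt "0 0 0.113 0 0 0 0.72" --pt "0 0 0.113 0 0 0 0.5" --pt "0 0 0.113 0 0 0 0.45"

```text
t: 2.8
position: [0.4301, 0.312, 0.0792]
tool_rot: [-2.989, 0.962, -0.002]
wrist_force: [-0.1, -1.2, -0.7]
gripper_width: 0.0388
grip_force: 0.0
```

Run:
```python
from h import *
s=bot.get_state();print(s['q'],s['position'],s['wrist_force'],s['moment'],s['gripper_width'])
im,d,K,k,T=cam('wrist');save('w2',im);a=cam('side')[0];save('w2b',cv2.resize(a[200:320,220:380],(640,480),interpolation=cv2.INTER_CUBIC))
```

```text
[ 6.27567030e-01  1.63116530e-01 -2.61963091e-01  1.14362611e+00
  1.31388729e-05 -1.89132749e+00] [0.43007856 0.31198213 0.07920535] [-0.10061112 -1.15741425 -0.71757919] [ 0.02091517  0.02331347 -0.01349239] 0.03882340064445102
```

View pics/w2.png

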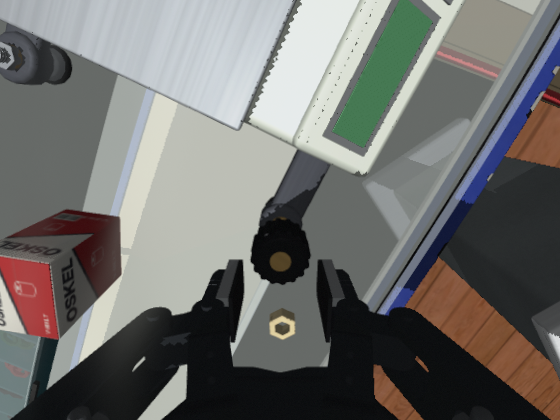

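The knob sits midway between the fingers: cap at (281,262), pads at columns 243 and 317. I'll check the fore-aft offset numerically.

Run:
```python
from h import *
im,d,K,k,T=cam('wrist');P=cloud(d,K,k,T)
h=cv2.cvtColor(im,cv2.COLOR_RGB2HSV);m=(h[...,0]>10)&(h[...,0]<30)&(h[...,1]>100)&(h[...,2]>80)
m[:245]=0;m[280:]=0;m[:,265:]&=True;m[:,:265]=0;m[:,300:]=0
v,u=np.nonzero(m);s=bot.get_state();Rt=R.from_rotvec(s['tool_rot']).as_matrix()
print(u.mean(),v.mean(),len(u),np.median(P[m],0))
p=plane([[u.mean(),v.mean()]],.098,K,k,T)[0];print(p,Rt.T@(p-s['position']))
D=(P[215:290,245:315]).reshape(-1,3);D=D[(D[:,2]>.09)&(D[:,2]<.102)];c=(D.min(0)+D.max(0))/2;print(len(D),c,Rt.T@(c-s['position']),np.ptp(D,0))
```

```text
279.710407239819 261.8235294117647 221 [nan nan nan]
[0.4298433  0.31167663 0.098     ] [-5.77593049e-06  3.38743755e-04 -1.89418531e-02]
2581 [0.43073299 0.31114185 0.09506118] [ 0.00102678  0.00026159 -0.01600211] [0.03481992 0.03500472 0.01011506]
```

Call:
send_rows --pt "0 0 0 0 0 0 0.3" --pt "0 0 0 0 0 0 0.3" --pt "0 0 0 0 0 0 0.3" --pt "0 0 0 0 0 0 0.3" --force 25

```text
t: 3.35
position: [0.4293, 0.3114, 0.0777]
tool_rot: [-2.991, 0.96, -0.0]
wrist_force: [-0.2, -0.1, 0.5]
gripper_width: 0.0256
grip_force: 0.0
```

```bash
cat > st.py <<'E'
from h import *
s=bot.get_state();m=R.from_rotvec(s['tool_rot']).as_matrix();print('t',s['t'],'q6',s['q'][5].round(3),'head',round(np.arctan2(m[1,0],m[0,0]),4),s['position'].round(5),'F',s['wrist_force'].round(2),'M',s['moment'].round(3),s['gripper_width'].round(4),s['grip_force'])
E
python3 st.py
```

```text
Traceback (most recent call last):
  File "st.py", line 2, in <module>
    s=bot.get_state();m=R.from_rotvec(s['tool_rot']).as_matrix();print('t',s['t'],'q6',s['q'][5].round(3),'head',round(np.arctan2(m[1,0],m[0,0]),4),s['position'].round(5),'F',s['wrist_force'].round(2),'M',s['moment'].round(3),s['gripper_width'].round(4),s['grip_force'])
                                                                                                                                                                                                                                  ^^^^^^^^^^^^^^^^^^^^^^^^
AttributeError: 'float' object has no attribute 'round'
```

```bash
sed -i "s/s\['gripper_width'\].round(4)/round(s['gripper_width'],4)/" st.py; python3 st.py
python3 - <<'E'
from h import *
im,d,K,k,T=cam('wrist')
s=bot.get_state();Rt=R.from_rotvec(s['tool_rot']).as_matrix()
for q in ([0,.013,.008],[0,-.013,.008],[0,0,-.011],[0,0,0]):
    p=s['position']+Rt@np.array(q); c=T[:3,:3].T@(p-T[:3,3]); px=cv2.projectPoints(c.reshape(1,3),np.zeros(3),np.zeros(3),K,np.array([k,0,0,0.]))[0].ravel();print(q,px.round(1))
b=cam('side')[0]
save('w3',np.hstack([cv2.resize(im[180:400,170:390],(400,400)),cv2.resize(b[210:320,260:370],(400,400),interpolation=cv2.INTER_CUBIC)]))
E
```

```text
t 3.35 q6 -1.893 head -0.6213 [0.42932 0.31141 0.07769] F [-0.18 -0.15  0.51] M [-0.04  -0.001  0.003] 0.0256 0.0
[0, 0.013, 0.008] [299.  242.6]
[0, -0.013, 0.008] [259.1 242.6]
[0, 0, -0.011] [279.  255.7]
[0, 0, 0] [279.  247.8]
```

View pics/w3.png

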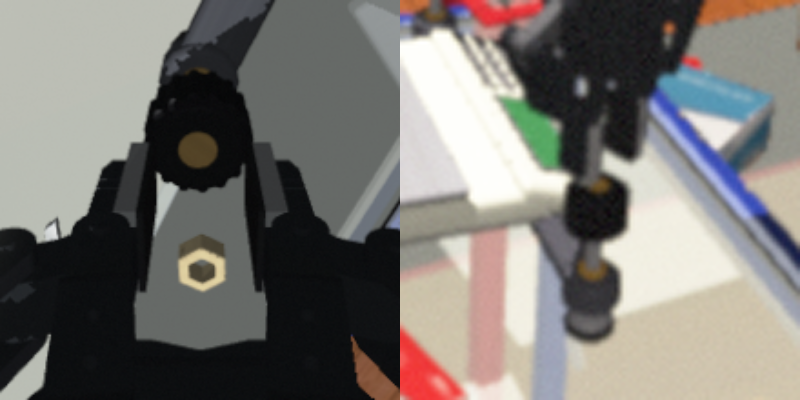

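The picture shows the pads at the level of the knob's cap or above it, not around the knob. I'll measure the tip height from depth.

Run:
```python
from h import *
s=bot.get_state();Rt=R.from_rotvec(s['tool_rot']).as_matrix()
for n in('wrist','side','scene'):
    im,d,K,k,T=cam(n);P=cloud(d,K,k,T);Q=(P-s['position'])@Rt  # tool coords
    ok=(abs(Q[...,0])<.04)&(abs(Q[...,1])<.07)&(Q[...,2]<.03)&(Q[...,2]>-.1)
    q=Q[ok];print(n,len(q))
    for a in range(-80,30,6):
        w=q[(q[:,2]>=a/1e3)&(q[:,2]<(a+6)/1e3)]
        if len(w)>5: print(a,len(w),'x',np.percentile(w[:,0],[3,97]).round(3),'y',np.percentile(w[:,1],[2,25,50,75,98]).round(3))
```

```text
wrist 18614
-80 1319 x [-0.005  0.014] y [-0.039 -0.022  0.015  0.024  0.041]
-74 849 x [-0.009  0.012] y [-0.028 -0.014 -0.012  0.015  0.029]
-68 463 x [-0.008  0.011] y [-0.024 -0.014  0.013  0.015  0.026]
-62 547 x [-0.008  0.011] y [-0.025 -0.017  0.013  0.018  0.026]
-56 482 x [-0.008  0.011] y [-0.025 -0.017 -0.012  0.017  0.026]
-50 434 x [-0.008  0.011] y [-0.025 -0.017  0.013  0.017  0.026]
-44 374 x [-0.009  0.011] y [-0.024 -0.016 -0.012  0.017  0.026]
-38 151 x [-0.009  0.011] y [-0.019 -0.013  0.013  0.013  0.019]
-32 9 x [0.002 0.005] y [-0.013 -0.012  0.013  0.013  0.013]
-26 1236 x [-0.011  0.013] y [-0.012 -0.005 -0.     0.005  0.012]
-20 1218 x [-0.013  0.017] y [-0.016 -0.008  0.     0.008  0.015]
-14 217 x [0.004 0.019] y [-0.017 -0.008  0.     0.008  0.016]
-8 183 x [0.007 0.019] y [-0.016 -0.008  0.     0.008  0.016]
-2 165 x [0.007 0.019] y [-0.017 -0.008 -0.001  0.007  0.016]
4 21 x [0.007 0.017] y [-0.017 -0.011 -0.004  0.009  0.014]
side 1176
-80 73 x [-0.014  0.006] y [-0.045 -0.025  0.013  0.016  0.038]
-74 44 x [-0.013  0.005] y [-0.029 -0.015  0.013  0.0
[... 1041 characters left out ...]
[-0.009  0.008] y [0.021 0.025 0.027 0.028 0.028]
-56 15 x [-0.011  0.008] y [0.018 0.022 0.026 0.027 0.029]
-50 11 x [-0.01   0.008] y [0.019 0.02  0.024 0.026 0.028]
-44 16 x [-0.009  0.01 ] y [0.019 0.021 0.024 0.027 0.028]
-38 7 x [-0.01   0.008] y [0.019 0.019 0.02  0.022 0.024]
-26 14 x [-0.013  0.014] y [-0.     0.006  0.012  0.014  0.015]
-20 47 x [-0.016  0.017] y [-0.005  0.005  0.012  0.015  0.018]
-14 24 x [-0.014  0.015] y [0.007 0.012 0.016 0.016 0.019]
-8 18 x [-0.014  0.016] y [0.006 0.013 0.014 0.016 0.019]
-2 26 x [-0.016  0.017] y [0.001 0.01  0.013 0.017 0.02 ]
4 7 x [-0.01   0.016] y [0.006 0.013 0.014 0.015 0.016]
22 6 x [-0.002  0.004] y [0.002 0.003 0.004 0.005 0.006]
```

All three cameras agree that the real fingertips are about 33 mm behind the reported TCP, so 40 mm short of the sheet. The knob and pan heights are consistent, so I'll go by the measured tip: open and come down 41 mm further.

Call:
send_rows --pt "0 0 0 0 0 0 0.72" --pt "0 0 0 0 0 0 0.72" --pt "0 0 0 0 0 0 0.72" --pt "0 0 0.02 0 0 0 0.72" --pt "0 0 0.04 0 0 0 0.72" --pt "0 0 0.055 0 0 0 0.72" --pt "0 0 0.055 0 0 0 0.72" --pt "0 0 0.055 0 0 0 0.72"

```text
t: 4.4
position: [0.4293, 0.3114, 0.0365]
tool_rot: [2.991, -0.96, -0.0]
wrist_force: [-0.6, -0.2, 0.1]
gripper_width: 0.0612
grip_force: 0.0
```

```bash
python3 st.py
python3 - <<'E'
from h import *
s=bot.get_state();Rt=R.from_rotvec(s['tool_rot']).as_matrix()
b,d,K,k,T=cam('side');P=cloud(d,K,k,T);Q=(P-s['position'])@Rt
f=Q[(abs(Q[...,0])<.02)&(abs(Q[...,1])>.022)&(abs(Q[...,1])<.06)&(Q[...,2]>-.1)&(Q[...,2]<.01)]
print(np.histogram(f[:,2],11,(-.1,.01)))
kn=P[(np.hypot(P[...,0]-.43,P[...,1]-.311)<.019)&(P[...,2]<.101)&(P[...,2]>.06)];print(kn.min(0),kn.max(0))
E
```

```text
t 4.4 q6 -1.893 head -0.6212 [0.42927 0.31138 0.03647] F [-0.55 -0.17  0.13] M [0.022 0.004 0.015] 0.0612 0.0
(array([124, 129,  75, 102, 103,  85,  18,   0,   0,   0,   0]), array([-0.1 , -0.09, -0.08, -0.07, -0.06, -0.05, -0.04, -0.03, -0.02,
       -0.01,  0.  ,  0.01]))
[0.41354376 0.30043931 0.06017619] [0.44155778 0.32986189 0.09945512]
```

Call:
send_rows --pt "0 0 0 0 0 0 0.3" --pt "0 0 0 0 0 0 0.3" --pt "0 0 0 0 0 0 0.3" --pt "0 0 0 0 0 0 0.3" --pt "0 0 0 0 0 0 0.3" --pt "0 0 0 0 0 0 0.3" --force 25

```text
t: 5.05
position: [0.4298, 0.312, 0.0369]
tool_rot: [-2.99, 0.96, -0.001]
wrist_force: [1.7, 3.2, 3.4]
gripper_width: 0.0322
grip_force: 25.6
```

```bash
python3 st.py
```

```text
t 5.05 q6 -1.893 head -0.6211 [0.42981 0.31198 0.0369 ] F [1.7  3.19 3.41] M [ 0.482 -0.213 -0.052] 0.0322 25.648223009775393
```

Call:
send_rows --pt "0 0 0.00025 0 0 0.1 0.3" --pt "0 0 0.0005 0 0 0.2 0.3" --pt "0 0 0.00076 0 0 0.3 0.3" --pt "0 0 0.00076 0 0 0.3 0.3" --pt "0 0 0.00076 0 0 0.3 0.3"

```text
t: 5.55
position: [0.4301, 0.3122, 0.0363]
tool_rot: [-2.703, 1.597, -0.001]
wrist_force: [3.3, 4.9, 2.7]
gripper_width: 0.0322
grip_force: 25.6
```

```bash
python3 st.py
```

```text
t 5.55 q6 -1.446 head -1.0675 [0.43011 0.31219 0.03633] F [3.33 4.9  2.67] M [ 0.905 -0.699  0.014] 0.0322 25.640620550257154
```

Call:
send_rows --pt "-0.0004 -0.0013 0.00025 0 0 0.1 0.3" --pt "-0.0004 -0.0013 0.0005 0 0 0.2 0.3" --pt "-0.0004 -0.0013 0.00076 0 0 0.3 0.3" --pt "-0.0004 -0.0013 0.00076 0 0 0.3 0.3" --pt "-0.0004 -0.0013 0.00076 0 0 0.3 0.3"

```text
t: 6.05
position: [0.4305, 0.3123, 0.0356]
tool_rot: [-2.281, 2.159, -0.001]
wrist_force: [2.7, 2.6, 2.3]
gripper_width: 0.0315
grip_force: 25.7
```

```bash
python3 st.py
```

```text
t 6.05 q6 -0.998 head -1.5161 [0.43053 0.31234 0.03563] F [2.66 2.6  2.26] M [ 0.59  -0.768 -0.052] 0.0315 25.748403572360985
```

Call:
send_rows --pt "0 0 0.00025 0 0 0.1 0.3" --pt "0 0 0.0005 0 0 0.2 0.3" --pt "0 0 0.00076 0 0 0.3 0.3" --pt "0 0 0.00076 0 0 0.3 0.3" --pt "0 0 0.00076 0 0 0.3 0.3"

```text
t: 6.55
position: [0.4309, 0.3122, 0.035]
tool_rot: [-1.743, 2.612, -0.001]
wrist_force: [4.9, 2.8, 4.3]
gripper_width: 0.032
grip_force: 25.8
```

```bash
python3 st.py
```

```text
t 6.55 q6 -0.549 head -1.9646 [0.4309  0.31222 0.03504] F [4.94 2.85 4.26] M [ 0.396 -1.194 -0.031] 0.032 25.759292640723288
```

Call:
send_rows --pt "-0.0005 -0.001 0.00025 0 0 0.1 0.3" --pt "-0.0005 -0.001 0.0005 0 0 0.2 0.3" --pt "-0.0005 -0.001 0.0005 0 0 0.2 0.3" --pt "-0.0005 -0.001 0.0005 0 0 0.2 0.3"

```text
t: 6.95
position: [0.4311, 0.3121, 0.0345]
tool_rot: [-1.336, 2.843, -0.001]
wrist_force: [2.8, 1.6, 5.3]
gripper_width: 0.0323
grip_force: 25.9
```

```bash
python3 st.py
```

```text
t 6.95 q6 -0.252 head -2.2627 [0.43114 0.31206 0.03454] F [2.85 1.59 5.26] M [ 0.146 -0.917 -0.055] 0.0323 25.88991599273868
```

Call:
send_rows --pt "0 0 0.00025 0 0 0.1 0.3" --pt "0 0 0.0005 0 0 0.2 0.3" --pt "0 0 0.0005 0 0 0.2 0.3" --pt "0 0 0.0005 0 0 0.2 0.3"

```text
t: 7.35
position: [0.4313, 0.3118, 0.0343]
tool_rot: [-0.896, 3.01, -0.002]
wrist_force: [3.9, 0.9, 5.5]
gripper_width: 0.0321
grip_force: 25.9
```

```bash
python3 st.py
```

```text
t 7.35 q6 0.048 head -2.5629 [0.43133 0.31184 0.03426] F [3.91 0.94 5.52] M [-0.087 -0.886  0.008] 0.0321 25.91160432435572
```

Call:
send_rows --pt "0 0 0 0 0 0.1 0.3" --pt "0 0 0.0002 0 0 0.2 0.3" --pt "0 0 0.0002 0 0 0.2 0.3" --pt "0 0 0.0002 0 0 0.2 0.3"

```text
t: 7.75
position: [0.4315, 0.3116, 0.0342]
tool_rot: [-0.436, 3.11, -0.002]
wrist_force: [4.3, -0.3, 6.8]
gripper_width: 0.0321
grip_force: 26.0
```

```bash
python3 st.py
```

```text
t 7.75 q6 0.348 head -2.8632 [0.43152 0.31163 0.03422] F [ 4.26 -0.27  6.8 ] M [-0.227 -0.913 -0.057] 0.0321 25.96637773734983
```

Call:
send_rows --pt "0 0 0 0 0 0.1 0.3" --pt "0 0 0 0 0 0.2 0.3" --pt "0 0 0 0 0 0.2 0.3" --pt "0 0 0 0 0 0.2 0.3"

```text
t: 8.15
position: [0.4316, 0.3113, 0.0342]
tool_rot: [0.034, 3.14, -0.003]
wrist_force: [4.5, -1.7, 6.1]
gripper_width: 0.0322
grip_force: 26.0
```

```bash
python3 st.py
```

```text
t 8.15 q6 0.648 head 3.1198 [0.43159 0.31134 0.03421] F [ 4.53 -1.72  6.14] M [-0.421 -0.95  -0.122] 0.0322 25.970496828085743
```

The foot has touched: height holds while turning and the force no longer drops. The estimated touch is at 1.7–2.1 rad of the 2.54 turned. I'll aim for about 3.1 rad in total and ease off the push and side force meanwhile.

Call:
send_rows --pt "-0.001 -0.0004 -0.0003 0 0 0.1 0.3" --pt "-0.001 -0.0004 -0.0003 0 0 0.2 0.3" --pt "-0.001 -0.0004 -0.0003 0 0 0.2 0.3" --pt "-0.001 -0.0004 -0.0003 0 0 0.2 0.3"

```text
t: 8.55
position: [0.4316, 0.311, 0.0342]
tool_rot: [0.503, 3.101, -0.002]
wrist_force: [2.8, -1.1, 7.6]
gripper_width: 0.0323
grip_force: 26.0
```

```bash
python3 st.py
```

```text
t 8.55 q6 0.947 head 2.8201 [0.43162 0.31101 0.03417] F [ 2.78 -1.1   7.65] M [-0.264 -0.515 -0.092] 0.0323 25.96754106343724
```

Call:
send_rows --pt "0 0 -0.0003 0 0 0.1 0.3" --pt "0 0 -0.0004 0 0 0.17 0.3" --pt "0 0 -0.0004 0 0 0.17 0.3" --pt "0 0 -0.0004 0 0 0.17 0.3"

```text
t: 8.95
position: [0.4315, 0.3108, 0.0342]
tool_rot: [0.893, 3.012, -0.003]
wrist_force: [3.8, -2.5, 5.3]
gripper_width: 0.0322
grip_force: 25.9
```

```bash
python3 st.py
```

```text
t 8.95 q6 1.202 head 2.5652 [0.43155 0.31082 0.0342 ] F [ 3.83 -2.46  5.3 ] M [-0.486 -0.616 -0.099] 0.0322 25.863650677492842
```

Call:
send_rows --pt "0 0 0 0 0 0 0.72" --pt "0 0 0 0 0 0 0.72" --pt "0 0 0 0 0 0 0.72" --pt "0 0 0 0 0 0 0.72" --pt "0 0 -0.04 0 0 0 0.72" --pt "0 0 -0.1 0 0 0 0.72" --pt "0 0 -0.16 0 0 0 0.72" --pt "0 0 -0.2 0 0 0 0.72" --pt "0 0 -0.2 0 0 0 0.72" --pt "0 0 -0.2 0 0 0 0.72"

```text
t: 9.95
position: [0.4318, 0.3121, 0.1845]
tool_rot: [0.904, 3.008, 0.001]
wrist_force: [0.1, -0.2, 0.5]
gripper_width: 0.0616
grip_force: 0.0
```

```bash
python3 st.py
python3 - <<'E'
from h import *
z=np.load('c0.npz')
for n,i in(('scene','a'),('side','b')):
    im,d,K,k,T=cam(n);P=cloud(d,K,k,T);P0=cloud(z['d'+i],K,k,T)
    # knob heights (max) before / after, and pan plane
    for nm,c in(('L',(.43,.311)),('R',(.5735,.045))):
        for q in(P0,P):
            m=(np.hypot(q[...,0]-c[0],q[...,1]-c[1])<.014)&(q[...,2]>.085)&(q[...,2]<.105)
            print(n,nm,m.sum(),np.percentile(q[m][:,2],[50,85]).round(4),q[m].mean(0).round(4))
    for q in(P0,P):
        m=(np.hypot(q[...,0]-.617,q[...,1]-.242)<.06)&(abs(q[...,2]-.072)<.008)
        A=np.c_[q[m][:,:2]-[.617,.242],np.ones(m.sum())];print('pan plane',np.linalg.lstsq(A,q[m][:,2],rcond=None)[0].round(5))
    if n=='side':save('s4',np.hstack([cv2.resize(x[240:320,270:350],(400,400),interpolation=cv2.INTER_CUBIC) for x in(z['b'],im)]))
    if n=='scene':
        for q,mm in(((387,297),None),):
            h=cv2.cvtColor(im,cv2.COLOR_RGB2HSV);m=(P[...,2]>.012)&(P[...,2]<.075)&(np.hypot(P[...,0]-.495,P[...,1]+.2)<.04)
            v,u=np.nonzero(m);print('coupling px',u.mean(),v.mean(),u.min(),u.max(),v.min(),v.max(),P[m].min(0),P[m].max(0))
E
```

```text
t 9.95 q6 1.21 head 2.5578 [0.43177 0.31211 0.18452] F [ 0.09 -0.18  0.46] M [-0.017 -0.016  0.042] 0.0616 0.0
scene L 65 [0.0975 0.0991] [0.4287 0.3096 0.0974]
scene L 61 [0.0944 0.0962] [0.4293 0.3096 0.0942]
scene R 68 [0.0941 0.0956] [0.5725 0.0427 0.0935]
scene R 67 [0.0937 0.0958] [0.5728 0.0429 0.0933]
pan plane [ 0.00417 -0.0039   0.07146]
pan plane [-0.00245 -0.00314  0.07156]
coupling px 385.4290909090909 298.9309090909091 377 393 289 309 [ 0.48254328 -0.22378139  0.01256673] [ 0.51292735 -0.19056303  0.06103767]
side L 87 [0.0975 0.0985] [0.4294 0.313  0.0975]
side L 86 [0.0945 0.0954] [0.4298 0.3128 0.0944]
side R 53 [0.0933 0.0948] [0.5738 0.0472 0.0924]
side R 56 [0.0934 0.0949] [0.5732 0.0477 0.0922]
pan plane [ 0.00182 -0.00249  0.07113]
pan plane [-0.00037 -0.00194  0.07132]
```

View pics/s4.png

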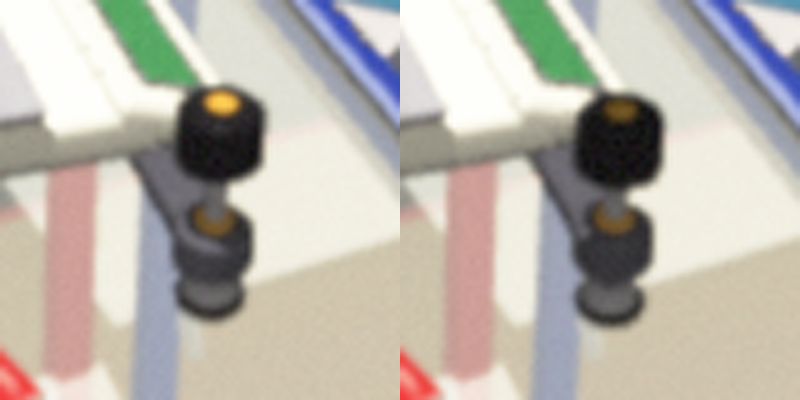

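The left foot is down: the knob dropped about 3.1 mm, so it touched at about 2.1–2.3 rad. The load could be a bit on the low side, so I'll regrip and add 0.2 rad.

Call:
send_rows --pt "0.001 -0.002 0.06 0 0 0 0.65" --pt "0.001 -0.002 0.12 0 0 0 0.65" --pt "0.001 -0.002 0.17 0 0 0 0.6" --pt "0.001 -0.002 0.199 0 0 0 0.6" --pt "0.001 -0.002 0.199 0 0 0 0.6" --pt "0.001 -0.002 0.199 0 0 0 0.3" --pt "0.001 -0.002 0.199 0 0 0 0.3" --pt "0.001 -0.002 0.199 0 0 0 0.3" --pt "0.001 -0.002 0.199 0 0 0 0.3" --pt "0.001 -0.002 0.199 0 0 0 0.3"

```text
t: 11.05
position: [0.4303, 0.3114, 0.0354]
tool_rot: [0.905, 3.008, 0.001]
wrist_force: [0.1, 3.1, -5.4]
gripper_width: 0.0323
grip_force: 26.4
```

```bash
python3 st.py
```

```text
t 11.05 q6 1.211 head 2.5571 [0.43035 0.31141 0.03544] F [ 0.08  3.15 -5.44] M [0.258 0.006 0.005] 0.0323 26.399192234384827
```

Call:
send_rows --pt "0 0 0.0003 0 0 0 0.3" --pt "0 0 0.0006 0 0 0 0.3" --pt "0 0 0.0006 0 0 0 0.3"

```text
t: 11.35
position: [0.4304, 0.3115, 0.0354]
tool_rot: [0.905, 3.008, 0.002]
wrist_force: [-1.1, 2.0, 1.2]
gripper_width: 0.0321
grip_force: 26.9
```

```bash
python3 st.py
```

```text
t 11.35 q6 1.211 head 2.5571 [0.43042 0.31145 0.03535] F [-1.09  1.98  1.17] M [ 0.207  0.452 -0.028] 0.0321 26.93537666578777
```

Call:
send_rows --pt "0 0 0 0 0 0.07 0.3" --pt "0 0 0 0 0 0.133 0.3" --pt "0 0 0 0 0 0.133 0.3" --pt "0 0 0 0 0 0.133 0.3"

```text
t: 11.75
position: [0.4305, 0.3115, 0.0353]
tool_rot: [1.197, 2.904, 0.002]
wrist_force: [-0.7, 3.1, 3.1]
gripper_width: 0.032
grip_force: 27.2
```

```bash
python3 st.py
```

```text
t 11.75 q6 1.408 head 2.3596 [0.43053 0.31149 0.03533] F [-0.73  3.15  3.14] M [ 0.338  0.458 -0.024] 0.032 27.199095540563576
```

Call:
send_rows --pt "0 0 -0.0003 0 0 0 0.3" --pt "0 0 -0.0006 0 0 0 0.3" --pt "0 0 -0.0006 0 0 0 0.3"

```text
t: 12.05
position: [0.4305, 0.3115, 0.0353]
tool_rot: [1.199, 2.903, 0.002]
wrist_force: [-0.3, 4.5, 2.9]
gripper_width: 0.0322
grip_force: 27.1
```

Call:
send_rows --pt "0 0 -0.0003 0 0 0 0.3" --pt "0 0 -0.0003 0 0 0 0.3"

```text
t: 12.25
position: [0.4305, 0.3114, 0.0354]
tool_rot: [1.2, 2.903, 0.001]
wrist_force: [0.2, 4.8, 0.7]
gripper_width: 0.0324
grip_force: 26.9
```

Call:
send_rows --pt "0 0 -0.0003 0 0 0 0.3" --pt "0 0 -0.0003 0 0 0 0.3"

```text
t: 12.45
position: [0.4304, 0.3114, 0.0354]
tool_rot: [1.2, 2.903, 0.001]
wrist_force: [0.9, 5.2, -1.0]
gripper_width: 0.0325
grip_force: 26.8
```

Call:
send_rows --pt "0 0 -0.0003 0 0 0 0.3" --pt "0 0 -0.0003 0 0 0 0.3"

```text
t: 12.65
position: [0.4304, 0.3114, 0.0353]
tool_rot: [-1.2, -2.903, -0.001]
wrist_force: [1.0, 5.9, -2.1]
gripper_width: 0.0322
grip_force: 26.7
```

The knob is held rigidly even at 2 N (and earlier 5 N) of upward pull, so the foot bears a real load. Now I'll release and rise, then go over to the coupling.

Call:
send_rows --pt "0 0 0 0 0 0 0.72" --pt "0 0 0 0 0 0 0.72" --pt "0 0 0 0 0 0 0.72" --pt "0 0 0 0 0 0 0.72" --pt "0 0 -0.04 0 0 0 0.8" --pt "0 0 -0.1 0 0 0 0.8" --pt "0 0 -0.16 0 0 0 0.8" --pt "0 0 -0.2 0 0 0 0.8" --pt "0 0 -0.2 0 0 0 0.8" --pt "0 0 -0.2 0 0 0 0.8"

```text
t: 13.65
position: [0.4305, 0.3111, 0.1861]
tool_rot: [1.2, 2.902, 0.002]
wrist_force: [0.3, -0.1, -0.8]
gripper_width: 0.068
grip_force: 0.0
```

Call:
send_rows --pt "-0.55 -0.426 0 0 0 0 0.8" --pt "-0.55 -0.426 0 0 0 0 0.8" --pt "-0.55 -0.426 0 0 0 0 0.8" --pt "-0.55 -0.426 0 0 0 0 0.8" --pt "-0.55 -0.426 0 0 0 0 0.8" --pt "-0.55 -0.426 0 0 0 0 0.8" --pt "-0.55 -0.426 0 0 0 0 0.8" --pt "-0.55 -0.426 0 0 0 0 0.8" --pt "-0.55 -0.426 0 0 0 0 0.8" --pt "-0.55 -0.426 0 0 0 0 0.8"

```text
t: 14.65
position: [0.4926, -0.1868, 0.1838]
tool_rot: [-1.2, -2.9, 0.0]
wrist_force: [1.0, 0.6, -0.3]
gripper_width: 0.0684
grip_force: 0.0
```

Call:
send_rows --pt "0 0 0 0 0 0 0.8" --pt "0 0 0 0 0 0 0.8" --pt "0 0 0 0 0 0 0.8"

```text
t: 14.95
position: [0.493, -0.184, 0.1846]
tool_rot: [-1.199, -2.901, -0.0]
wrist_force: [-1.4, 0.5, -0.3]
gripper_width: 0.0681
grip_force: 0.0
```

```bash
python3 st.py
python3 - <<'E'
from h import *
im,d,K,k,T=cam('wrist');np.savez('w5.npz',im=im,d=d,K=K,k=k,T=T);save('w5',im)
P=cloud(d,K,k,T);s=bot.get_state();Rt=R.from_rotvec(s['tool_rot']).as_matrix()
near=np.hypot(P[...,0]-.498,P[...,1]+.207)<.04
for lo,hi in((.05,.065),(.035,.05),(.012,.035)):
    m=near&(P[...,2]>lo)&(P[...,2]<hi)
    if m.sum()<10: print(lo,'none');continue
    q=P[m];v,u=np.nonzero(m);c=(q.min(0)+q.max(0))/2;print(lo,m.sum(),'px',u.min(),u.max(),v.min(),v.max(),'c',c.round(4),'ext',np.ptp(q,0).round(4),'tool',(Rt.T@(c-s['position'])).round(4),np.median(q[:,2]).round(4))
E
```

```text
t 14.95 q6 0.426 head 2.3579 [ 0.49305 -0.18402  0.18457] F [-1.43  0.53 -0.32] M [-0.017 -0.004 -0.006] 0.0681 0.0
0.05 543 px 257 283 200 226 c [ 0.4999 -0.2064  0.0545] ext [0.0295 0.0274 0.0089] tool [-0.021  -0.0114  0.1304] 0.0568
0.035 220 px 256 285 195 218 c [ 0.4999 -0.2058  0.0423] ext [0.0333 0.0322 0.0147] tool [-0.0205 -0.011   0.1426] 0.0401
0.012 90 px 257 285 191 204 c [ 0.4957 -0.2012  0.0273] ext [0.0253 0.0232 0.0151] tool [-0.0143 -0.0107  0.1577] 0.0285
```

View pics/w5.png

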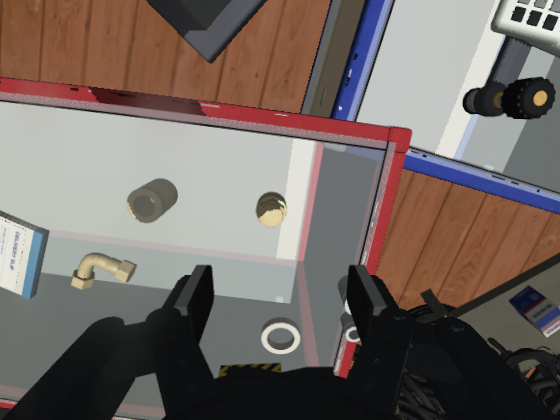

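The coupling is at (270,208) in the view, at (0.500, -0.206) with its top at 0.057. That matches 52 mm standing on the counter 5 mm higher. The white ring at (281,337) is clear of it, so I'll descend.

Call:
send_rows --pt "-0.028 -0.015 0.05 0 0 0 0.75" --pt "-0.028 -0.015 0.1 0 0 0 0.75" --pt "-0.028 -0.015 0.12 0 0 0 0.75" --pt "-0.028 -0.015 0.16 0 0 0 0.75" --pt "-0.028 -0.015 0.2 0 0 0 0.75" --pt "-0.028 -0.015 0.24 0 0 0 0.75" --pt "-0.028 -0.015 0.266 0 0 0 0.75" --pt "-0.028 -0.015 0.266 0 0 0 0.75" --pt "-0.028 -0.015 0.266 0 0 0 0.75"

```text
t: 15.9
position: [0.5008, -0.2065, -0.0133]
tool_rot: [-1.197, -2.904, -0.0]
wrist_force: [-0.3, 0.4, 0.1]
gripper_width: 0.064
grip_force: 0.0
```

Call:
send_rows --pt "0 0 0 0 0 0 0.25" --pt "0 0 0 0 0 0 0.25" --pt "0 0 0 0 0 0 0.25" --pt "0 0 0 0 0 0 0.25" --pt "0 0 0 0 0 0 0.25" --pt "0 0 0 0 0 0 0.25" --pt "0 0 0 0 0 0 0.25" --force 30

```text
t: 16.6
position: [0.5019, -0.2079, -0.0121]
tool_rot: [1.199, 2.901, 0.001]
wrist_force: [-0.7, 1.3, 6.1]
gripper_width: 0.0316
grip_force: 29.6
```

```bash
python3 st.py
python3 - <<'E'
from h import *
im,d,K,k,T=cam('wrist');save('w6',im)
E
```

```text
t 16.6 q6 0.391 head 2.3575 [ 0.50192 -0.2079  -0.0121 ] F [-0.74  1.34  6.15] M [ 0.389  0.08  -0.022] 0.0316 29.637979472317966
```

View pics/w6.png

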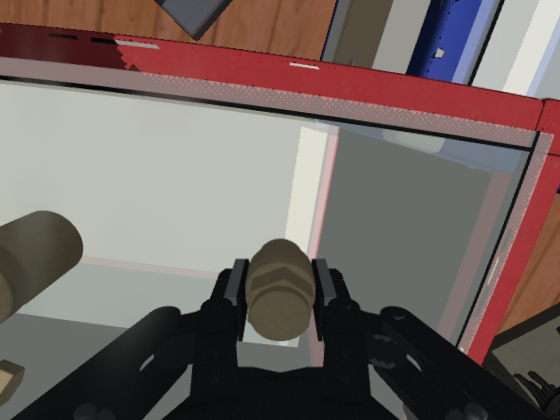

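The coupling is held upright between the pads at (280,290). I'll lift it and work out the pan's middle from its outline.

Call:
send_rows --pt "0 0 -0.02 0 0 0 0.25" --pt "0 0 -0.06 0 0 0 0.25" --pt "0 0 -0.12 0 0 0 0.25" --pt "0 0 -0.18 0 0 0 0.25" --pt "0 0 -0.22 0 0 0 0.25" --pt "0 0 -0.22 0 0 0 0.25" --pt "0 0 -0.22 0 0 0 0.25"

```text
t: 17.35
position: [0.501, -0.2079, 0.1516]
tool_rot: [1.2, 2.902, -0.0]
wrist_force: [-0.2, -0.4, -2.5]
gripper_width: 0.032
grip_force: 30.4
```

```bash
python3 st.py
python3 - <<'E'
from h import *
for n in('scene','side'):
    im,d,K,k,T=cam(n);P=cloud(d,K,k,T);h=cv2.cvtColor(im,cv2.COLOR_RGB2HSV)
    m=(abs(P[...,2]-.0715)<.007)&(np.hypot(P[...,0]-.615,P[...,1]-.24)<.17)&(h[...,1]<60)
    m=cv2.morphologyEx(m.astype(np.uint8),cv2.MORPH_CLOSE,np.ones((3,3)));m=cv2.morphologyEx(m,cv2.MORPH_OPEN,np.ones((5,5)))
    c=max(cv2.findContours(m,cv2.RETR_EXTERNAL,cv2.CHAIN_APPROX_NONE)[0],key=cv2.contourArea)
    q=plane(c.reshape(-1,2),.072,K,k,T)[:,:2];r=cv2.minAreaRect((q*1000).astype(np.float32));print(n,r)
    if n=='scene':
        s=bot.get_state();Rt=R.from_rotvec(s['tool_rot']).as_matrix();Q=(P-s['position'])@Rt
        b=P[(abs(Q[...,0])<.025)&(abs(Q[...,1])<.025)&(Q[...,2]<.03)&(Q[...,2]>-.033)];print('coupling',len(b),b.min(0),b.max(0))
E
```

```text
t 17.35 q6 0.391 head 2.3573 [ 0.50102 -0.20792  0.15164] F [-0.2  -0.4  -2.52] M [ 0.034  0.032 -0.05 ] 0.032 30.432275615312392
scene ((620.6041259765625, 237.69541931152344), (167.663330078125, 205.27395629882812), 28.71731185913086)
coupling 31 [ 0.4843181  -0.21744511  0.16833517] [ 0.49324895 -0.19612125  0.18333994]
side ((622.1956176757812, 246.27015686035156), (165.20947265625, 210.5079803466797), 28.686687469482422)
```

Call:
send_rows --pt "0.02 0.035 0 0 0 0 0.25" --pt "0.05 0.087 0 0 0 0 0.25" --pt "0.08 0.139 0 0 0 0 0.25" --pt "0.115 0.2 0 0 0 0 0.25" --pt "0.15 0.26 0 0 0 0 0.25" --pt "0.185 0.32 0 0 0 0 0.25" --pt "0.22 0.382 0 0 0 0 0.25" --pt "0.255 0.443 0 0 0 0 0.25" --pt "0.285 0.495 0 0 0 0 0.25" --pt "0.31 0.538 0 0 0 0 0.25"

```text
t: 18.45
position: [0.6204, 0.2442, 0.1488]
tool_rot: [-1.199, -2.901, 0.004]
wrist_force: [0.2, -0.6, -1.1]
gripper_width: 0.0324
grip_force: 30.5
```

Call:
send_rows --pt "0 0 0.02 0 0 0 0.25" --pt "0 0 0.05 0 0 0 0.25" --pt "0 0 0.08 0 0 0 0.25" --pt "0 0 0.1 0 0 0 0.25" --pt "0 0 0.113 0 0 0 0.25" --pt "0 0 0.113 0 0 0 0.25" --pt "0 0 0.113 0 0 0 0.25"

```text
t: 19.15
position: [0.6209, 0.242, 0.0662]
tool_rot: [-1.2, -2.903, 0.001]
wrist_force: [0.3, 0.5, -2.0]
gripper_width: 0.0325
grip_force: 30.6
```

```bash
python3 st.py
python3 - <<'E'
from h import *
for n in('side','scene'):
    im,d,K,k,T=cam(n);P=cloud(d,K,k,T);h=cv2.cvtColor(im,cv2.COLOR_RGB2HSV)
    m=(h[...,0]>12)&(h[...,0]<32)&(h[...,1]>60)&(np.hypot(P[...,0]-.621,P[...,1]-.242)<.035)&(P[...,2]>.074)&(P[...,2]<.14)
    print(n,m.sum(),P[m].min(0).round(4),P[m].max(0).round(4))
    if n=='side':save('s7',cv2.resize(im[150:330,130:370],(800,600),interpolation=cv2.INTER_CUBIC))
E
```

```text
t 19.15 q6 1.156 head 2.3574 [0.62092 0.24204 0.06625] F [ 0.31  0.48 -2.  ] M [0.029 0.051 0.046] 0.0325 30.598513033473864
side 327 [0.6031 0.2259 0.0823] [0.6321 0.2635 0.1367]
scene 14 [0.6017 0.2328 0.0869] [0.6114 0.2518 0.1261]
```

View pics/s7.png

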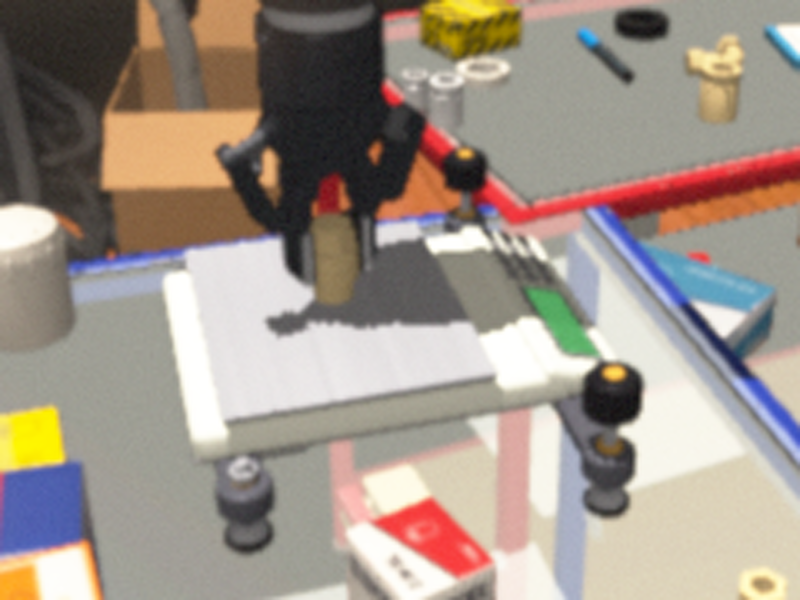

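The coupling hangs upright about 10 mm over the pan's middle: its foot is at about (335,300) in the crop. I'll lower it gently.

Call:
send_rows --pt "0 0 0.005 0 0 0 0.25" --pt "0 0 0.009 0 0 0 0.25" --pt "0 0 0.012 0 0 0 0.25" --pt "0 0 0.0125 0 0 0 0.25" --pt "0 0 0.0125 0 0 0 0.25" --pt "0 0 0.0125 0 0 0 0.25"

```text
t: 19.85
position: [0.6211, 0.2422, 0.0572]
tool_rot: [1.2, 2.903, 0.0]
wrist_force: [-0.1, -0.2, -1.5]
gripper_width: 0.0319
grip_force: 30.6
```

Call:
send_rows --pt "0 0 0.0006 0 0 0 0.25" --pt "0 0 0.0012 0 0 0 0.25" --pt "0 0 0.0012 0 0 0 0.25"

```text
t: 20.15
position: [0.6211, 0.2422, 0.0562]
tool_rot: [1.2, 2.903, 0.0]
wrist_force: [-0.9, -0.5, -1.3]
gripper_width: 0.0321
grip_force: 30.6
```

Call:
send_rows --pt "0 0 0.0006 0 0 0 0.25" --pt "0 0 0.001 0 0 0 0.25" --pt "0 0 0.001 0 0 0 0.25"

```text
t: 20.45
position: [0.6211, 0.2422, 0.0554]
tool_rot: [-1.2, -2.903, 0.0]
wrist_force: [0.6, 0.1, -2.4]
gripper_width: 0.0319
grip_force: 30.6
```

Call:
send_rows --pt "0 0 0.0003 0 0 0 0.25" --pt "0 0 0.0006 0 0 0 0.25" --pt "0 0 0.0006 0 0 0 0.25"

```text
t: 20.75
position: [0.6211, 0.2422, 0.0552]
tool_rot: [1.2, 2.903, 0.0]
wrist_force: [0.2, -0.5, -0.1]
gripper_width: 0.032
grip_force: 30.7
```

Call:
send_rows --pt "0 0 0.0004 0 0 0 0.25" --pt "0 0 0.0004 0 0 0 0.25"

```text
t: 20.95
position: [0.6211, 0.2422, 0.0552]
tool_rot: [1.2, 2.903, 0.001]
wrist_force: [-1.3, -0.8, 2.7]
gripper_width: 0.0318
grip_force: 30.9
```

Call:
send_rows --pt "0 0 0 0 0 0 0.4" --pt "0 0 0 0 0 0 0.5" --pt "0 0 0 0 0 0 0.6" --pt "0 0 0 0 0 0 0.72" --pt "0 0 0 0 0 0 0.75" --pt "0 0 -0.03 0 0 0 0.75" --pt "0 0 -0.08 0 0 0 0.75" --pt "0 0 -0.14 0 0 0 0.75" --pt "0 0 -0.18 0 0 0 0.75" --pt "0 0 -0.18 0 0 0 0.75"

```text
t: 21.95
position: [0.6231, 0.243, 0.1955]
tool_rot: [1.198, 2.897, 0.01]
wrist_force: [-0.1, 0.8, 0.1]
gripper_width: 0.0638
grip_force: 0.0
```

```bash
python3 st.py
python3 - <<'E'
from h import *
for n in('side','scene','wrist'):
    im,d,K,k,T=cam(n);P=cloud(d,K,k,T);h=cv2.cvtColor(im,cv2.COLOR_RGB2HSV)
    m=(np.hypot(P[...,0]-.621,P[...,1]-.242)<.035)&(P[...,2]>.08)&(P[...,2]<.135)
    if m.sum()<5: print(n,m.sum());continue
    q=P[m];print(n,m.sum(),((q.min(0)+q.max(0))/2).round(4),np.ptp(q,0).round(4),q[:,2].max())
    m=(abs(P[...,2]-.072)<.008)&(np.hypot(P[...,0]-.617,P[...,1]-.242)<.09)
    if m.sum()>50:
        A=np.c_[P[m][:,:2]-[.617,.242],np.ones(m.sum())];print(' pan',np.linalg.lstsq(A,P[m][:,2],rcond=None)[0].round(4))
    if n=='side':
        for nm,c in(('L',(.43,.311)),('R',(.5735,.045))):
            w=(np.hypot(P[...,0]-c[0],P[...,1]-c[1])<.014)&(P[...,2]>.085)&(P[...,2]<.105);print(nm,w.sum(),P[w].mean(0).round(4))
        save('s8',cv2.resize(im[150:330,130:370],(800,600),interpolation=cv2.INTER_CUBIC))
E
```

```text
t 21.95 q6 1.156 head 2.3575 [0.62309 0.24299 0.19553] F [-0.05  0.8   0.1 ] M [ 0.003  0.044 -0.044] 0.0638 0.0
side 327 [0.6194 0.2489 0.1029] [0.0331 0.0314 0.0453] 0.12550956987812995
 pan [-0.0031 -0.0014  0.0714]
L 85 [0.4297 0.3128 0.0945]
R 57 [0.5737 0.0474 0.092 ]
scene 192 [0.6169 0.2415 0.1034] [0.0321 0.0346 0.0468] 0.12682520018098675
 pan [-0.0005 -0.0019  0.0717]
wrist 1316 [0.6189 0.2441 0.1073] [0.0333 0.0321 0.0388] 0.12662600740613222
 pan [-0.0032 -0.0001  0.0718]
```

View pics/s8.png

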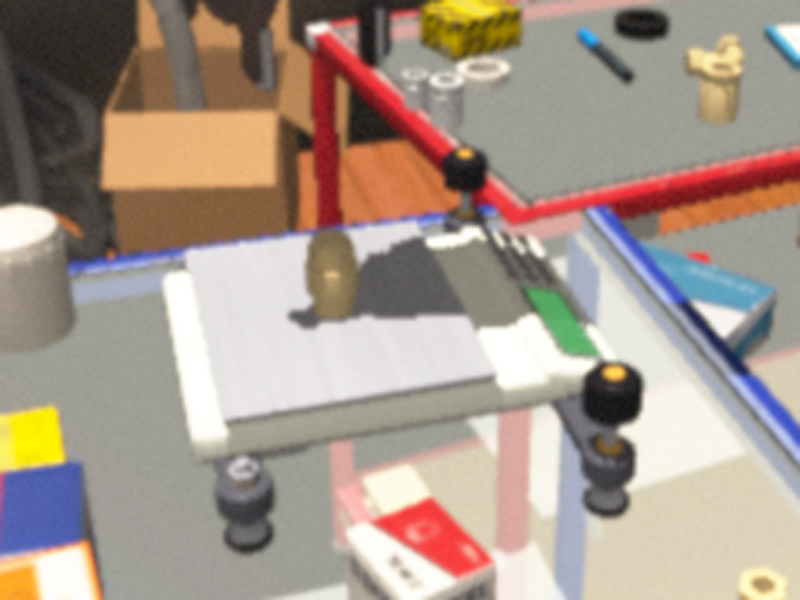

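The coupling stands upright in the pan's middle at about (333,275) in the crop, released. I'll let the arm come to rest and hand in.

Call:
send_rows --pt "0 0 0 0 0 0 0.75" --pt "0 0 0 0 0 0 0.75" --pt "0 0 0 0 0 0 0.75" --pt "0 0 0 0 0 0 0.75"

```text
t: 22.5
position: [0.6209, 0.2421, 0.1891]
tool_rot: [-1.2, -2.903, 0.001]
wrist_force: [0.6, -0.1, -1.1]
gripper_width: 0.0639
grip_force: 0.0
```

```bash
python3 -c "
from cell import bot
print(bot.hand_in())"
```

```text
the job is handed in; nothing more can be done
None
```

The job is handed in at 22.5 s, with no verdict returned: I turned the left front screw down about 3.3 rad, roughly 1.0–1.4 rad past first touch by my estimate (the feet's loads could not be read directly), and the coupling stands upright and released within about 5 mm of the pan's middle.

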